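# Index the craft stand that holds the little house

## Robot

A 6-joint arm with a two-finger parallel gripper is mounted at the origin on the work surface. World frame = base frame: x ahead of the robot, y to its left, z up, the work surface at z = 0. Lengths are in m, angles in rad, forces in N, time in s.
With the tool pointing down it reaches from about 0.35 to 0.975 m from the base axis. Payload 4.9 kg.
Tool frame: the origin (TCP) lies at the very end of the fingers, on their centre line; the grasp point (between the pads) lies 19 mm behind it (pinch_z is the distance from the TCP to the grasp point, in m); z points along the fingers, y is the line along which they close (so a half turn about z gives the same grasp; the last joint's range is limited). The gripper opens to 85 mm and grips with 20 to 120 N. Pads are 22 mm wide; open, the fingers measure 114 mm over their backs; the gripper's body (76 mm by 85 mm) begins 54 mm behind the grasp point. The pads swing forward as they close: fully open they stand 13 mm farther back than shut.
Start: joints at [-0.119, 0.053, 1.613, -0, 1.476, -0.119], TCP at [0.625, 0, 0.231] pointing down, gripper open.
Joint ranges: [-3.01, 3.01], [-1.01, 2.22], [0.06, 2.58], [-1.02, 4.17], [0.09, 2.62], [-3.14, 3.14]. Speed limits (rad/s): [2.57, 2.57, 3.14, 3.14, 3.14, 3.14].

## Interface

Orientations are given as a unit quaternion [w, x, y, z].
In Python, from plant import * gives the robot as it stands. The module is installed in compiled form; this text tells all that it offers.
- The arm moves only by the tool play_rows, never from a script. Its arguments are lists of equal length, an entry for each row: "linear": the shift along the world's x, y, z in m, a list of three; "turn": the turn about the world's z in degrees. A call has 1 to 8 rows; each row shifts and turns the commanded pose from where the row before left it; what a row does not reach is not made up. A row lasts 1/8 s, in which the tool goes at most 62.5 mm and 10.7 degrees, less where a joint would pass 70% of its speed; a pose out of reach is approached as far as the arm can. A call is refused whole if a number of a shift passes 0.0625 or a number of a turn 10.7, either way. A call with a gripper value outside its range is refused whole. "hand" is the finger opening in m, from 0 to 0.0854, set as the call begins (left out, the last holds). The fingers move at their own pace and stop on an object; the grip force is fixed at half the most. Time passes only in rows, so rows that do not move let the fingers close. It gives the time, the measured TCP pose, the force, the opening and the grip force at its end, in the units of the state.
- state(): the state, without advancing time (a new reading comes with each control period).
- grab_frame(name): name is "scene" or "side" or "wrist"; returns the picture (480x640x3 uint8, red, green, blue); there is no depth.
- camera_info(name): a dict with "camera_matrix" (3x3 intrinsics, pixels), "origin" and "attitude" of the camera in the world; the wrist camera has in their place "mount" (4x4, takes a point from camera to tool coordinates, whose origin is the TCP and whose axes are the flange's). Camera axes: x right, y down, z forward; pixel columns grow to the right and rows downward; lengths in m; the calibration is good to about 2 mm. The wrist camera is an equidistant fisheye: a pixel r from the principal point sees the ray r / f radians off the axis. A picture is of the moment at which its call begins: read the wrist's pose just before it. camera_info takes no time and is no camera call.
- job_done(): hands the job in; it is judged then, once.
Trained networks look in the newest picture that a camera, given by its name, has taken for a name from the list of things; names that differ only in an ending like _2 or _b are one class to them, and where a whole thing is asked for, a point or a joint stands for the part that bears it (a point fixed in the world has none). Each returns a list of dicts, best first, with "p" (0 to 1); they miss things now and then, are a little off and sometimes report something else, mostly with a low value. They report only what shows in the picture. A call takes as long as a camera call.
- trace(camera, thing): "region" (480x640 bool, what is visible of it) and "location" ([column, row] in pixels, amid what is visible of it).
The state is a dict: "time": time; "joint_pos": joint angles; "joint_vel": joint speeds; "joint_efforts": joint torques, N m; "tool_pos": TCP position; "tool_rot": TCP orientation; "contact_force": force on the tool from outside, world axes, zero at the start; "ft_torque": the same for the moment, N m; "gripper_width": opening from 0.0 (shut) to 1.0 (fully open); "grasp_force": force on a finger pad.
Only numpy, scipy, OpenCV 4.12 (cv2) and the standard library are available. Lean on these libraries where they do the work, as an engineer would, in place of code of your own. Each camera call takes 0.05 s, during which the arm holds its last target. There are 200 camera calls.

## Task

On the turning stand that carries the little wooden house, pull the black pin knob straight up, turn the disc to the next hole of the steel plate (the middle one, one step counter-clockwise seen from above) and let go, so that the sprung pin sits fully down in that hole. Leave the other stand, with the flower pot, as it is.

Things in the scene. Friction and masses are not known exactly. Their poses are not given: they have to be found in the camera images.
- house_stand: Fixed turning stand with the house (70 mm wide, top at 125 mm) at the centre of its plywood disc (170 mm across, top at 50 mm). Base 225 x 210 mm; steel plate on its +x side, top at 34 mm, with 3 countersunk holes. Origin: on the disc's axis at table height, z up. Holes lie 105 mm from it at -45 deg (start), 0 deg (+x axis: next, the goal) and +45 deg (last). A like stand has a flower pot.
- house_knob (a point): Centre of the black pin knob on the disc's rim lug: upright cylinder, 28 mm diameter, 32 mm tall, 105 mm from the disc's axis. Pin down: this point is 88 mm above the table; below are a 20 mm collar (top 68 mm) and the lug (top 55 mm). Lift 16 mm to clear the plate, stop at 24 mm; spring 5.5 N down, 9 N lifted. Grip from above, fingers closing across the line from axis to knob.
- house_turn (a joint): Angle of the house stand's disc (rad), growing counter-clockwise seen from above: 0 start hole, 0.785 next (middle) hole, 1.571 last. With the pin lifted the disc turns freely (under 1 N at the knob) and stays where left. The knob does not spin in its lug: turn the grip along with the disc. Let go within about 10 mm of a hole's centre and the spring seats the pin and centres the disc.
- pot_turn (a joint): Angle of the disc of the other stand, the one with the round terracotta flower pot (rad); 0 with its pin in its own start hole. To be left alone.

How it is judged:
By the outcome, as a careful person would: the job done as asked, in the order asked, and still so for the second after the job is handed in, with the robot touching nothing.
It also fails if it takes over 35 s, if anything falls off the work surface, if the arm or the gripper's body presses on something with over 40 N, if the wrist force passes 120 N, or if a joint passes its speed limit or range.

## Working session

There is one attempt and no reset: what is moved stays moved. The work goes in short steps, Python scripts to look and compute and a tool call to move; the robot and the scene stay as the last step left them, time stands still between calls to the robot, and variables do not carry over. Pictures are saved under pics/ and viewed, at most 10 in all, crops included, and the job is handed in when it is done.

Besides the shell and the picture viewer there is one more tool, called after "Call:" as a command line: name --pt "numbers of a row" for each row, then --argument value for the rest. play_rows: Moves the arm, as the interface text tells. Its arguments: {"type":"object","properties":{"linear":{"type":"array","items":{"type":"array","items":{"type":"number"}}},"turn":{"type":"array","items":{"type":"number"}},"hand":{"type":"number"}},"required":["linear","turn"]}

```bash
mkdir -p pics; cat > h.py <<'E'
from plant import *
import numpy as np, cv2
from scipy.spatial.transform import Rotation as R
def Rq(q): return R.from_quat([q[1],q[2],q[3],q[0]]).as_matrix()
def att(a):
    a=np.array(a); return a if a.shape==(3,3) else Rq(a)
def ray(cam,px,st=None):
    i=camera_info(cam); K=np.array(i["camera_matrix"])
    d=np.array([(px[0]-K[0,2])/K[0,0],(px[1]-K[1,2])/K[1,1]])
    if cam!="wrist":
        v=np.array([d[0],d[1],1.]); o=np.array(i["origin"]); v=att(i["attitude"])@v
    else:
        r=np.hypot(*d); s=np.sin(r)/r if r>1e-9 else 1
        M=np.array(i["mount"]); T=Rq(st["tool_rot"]); 
        v=T@M[:3,:3]@np.array([d[0]*s,d[1]*s,np.cos(r)]); o=np.array(st["tool_pos"])+T@M[:3,3]
    return o,v/np.linalg.norm(v)
def meet(rays):
    A=sum(np.eye(3)-np.outer(v,v) for o,v in rays); b=sum((np.eye(3)-np.outer(v,v))@o for o,v in rays)
    p=np.linalg.solve(A,b); return p,[np.linalg.norm((np.eye(3)-np.outer(v,v))@(p-o)) for o,v in rays]
def onz(r,z): o,v=r; return o+v*(z-o[2])/v[2]
E
cat > a.py <<'E'
from h import *
s=state(); print(s["tool_pos"],s["tool_rot"],s["time"])
for c in ["scene","side","wrist"]:
    im=grab_frame(c); cv2.imwrite(f"pics/{c}0.png",im[:,:,::-1])
    i=camera_info(c); print(c,{k:np.round(v,3).tolist() for k,v in i.items() if not isinstance(v,str)})
    for t in ["house_knob","house_stand"]:
        for d in trace(c,t)[:3]:
            ys,xs=np.nonzero(d["region"]); print(t,round(d["p"],2),np.round(d["location"]),xs.min(),xs.max(),ys.min(),ys.max(),len(xs))
E
python3 a.py
```

```text
[6.24376350e-01 8.55858565e-05 2.30049557e-01] [-8.13711620e-04  7.07103457e-01  7.07109349e-01 -6.38528069e-04] 0.0
scene {'camera_matrix': [[434.588, 0.0, 323.259], [0.0, 434.588, 232.523], [0.0, 0.0, 1.0]], 'origin': [0.888, -0.352, 0.757], 'attitude': [-0.27, 0.869, 0.395, -0.125]}
house_knob 0.91 [217. 337.] 206 225 326 348 348
house_stand 0.96 [226. 308.] 148 311 238 386 12975
side {'camera_matrix': [[623.807, 0.0, 324.212], [0.0, 623.807, 232.594], [0.0, 0.0, 1.0]], 'origin': [0.201, -0.893, 0.641], 'attitude': [-0.488, 0.853, -0.164, 0.085]}
house_knob 0.87 [430. 325.] 423 443 310 339 528
house_stand 0.79 [369. 358.] 267 470 285 435 17681
wrist {'camera_matrix': [[371.648, 0.0, 315.027], [0.0, 371.648, 243.919], [0.0, 0.0, 1.0]], 'mount': [[0.0, -0.961, -0.276, 0.071], [1.0, 0.0, 0.0, 0.001], [0.0, -0.276, 0.961, -0.142], [0.0, 0.0, 0.0, 1.0]]}
house_stand 0.95 [252. 371.] 119 311 323 416 7470
```

View pics/scene0.png

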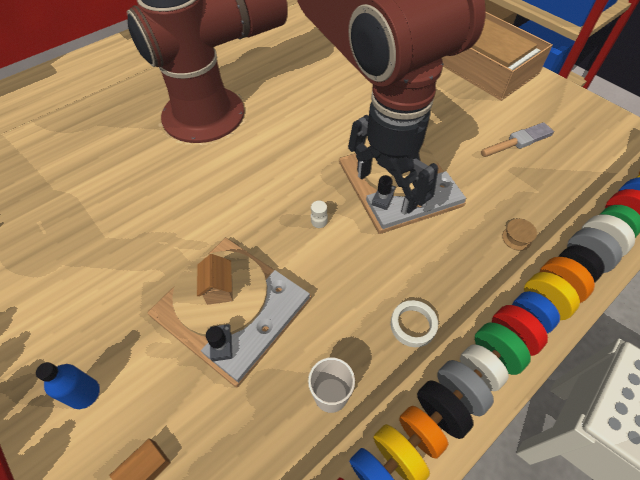

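View pics/side0.png

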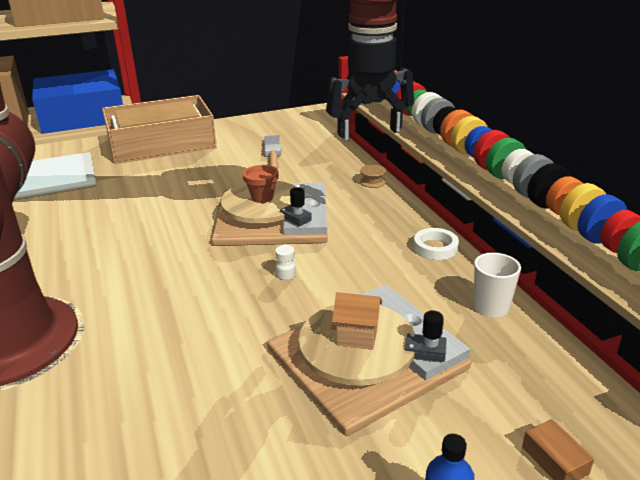

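```bash
python3 - <<'E'
from h import *
print(meet([ray("scene",(216,337)),ray("side",(432,325))]))
E
```

```text
(array([ 0.57836397, -0.31366984,  0.08829705]), [np.float64(0.0002651778810846904), np.float64(0.0002651778810845622)])
```

Both views show the house stand with its knob at scene (217,337) and side (432,325), triangulated at z = 88 mm, which matches the text. The free holes are at scene (264,327) and (279,289). The pot stand is farther left, beneath the gripper's view line.

```bash
python3 - <<'E'
from h import *
k=np.array([.5784,-.3137]); m=onz(ray("scene",(264,327)),.034)[:2]; l=onz(ray("scene",(279,289)),.034)[:2]
print(m,l)
# circle through 3 points radius
# fit axis (x,y) and yaw
from scipy.optimize import least_squares
f=lambda p:np.concatenate([p[:2]+.105*np.array([np.cos(p[2]+a),np.sin(p[2]+a)])-q for a,q in((-np.pi/4,k),(0,m),(np.pi/4,l))])
r=least_squares(f,[.5,-.27,0]);print(r.x,np.degrees(r.x[2]),r.fun)
for d in trace("scene","house_stand")[:1]: pass
E
```

```text
[ 0.59347935 -0.23696055] [ 0.55173284 -0.17139094]
[ 0.49149272 -0.25628529  0.18570373] 10.640040117274447 [-2.28924408e-04 -1.84626852e-03  1.20805996e-03  6.22672068e-05
 -9.79135554e-04  1.78400131e-03]
```

Call:
play_rows --pt "-0.006 -0.04 0" --pt "-0.006 -0.04 0" --pt "-0.006 -0.04 -0.01" --pt "-0.006 -0.04 -0.01" --pt "-0.006 -0.04 -0.01" --pt "-0.006 -0.04 -0.01" --pt "-0.006 -0.04 -0.01" --pt "-0.004 -0.034 0" --turn '[7,7,7,7,7,7,7,6.6]' --hand 0.065

```text
time: 1.5
tool_pos: [0.5781, -0.3151, 0.18]
tool_rot: [-0.001, 0.294, 0.956, 0.0]
contact_force: [0.5, 0.6, -0.3]
gripper_width: 0.76
grasp_force: 0.0
```

Call:
play_rows --pt "0 0 0" --pt "0 0 0" --turn '[0,0]'

```text
time: 1.75
tool_pos: [0.5791, -0.3135, 0.1814]
tool_rot: [-0.0, 0.296, 0.955, 0.0]
contact_force: [-0.4, -0.0, -0.4]
gripper_width: 0.758
grasp_force: 0.0
```

```bash
python3 - <<'E'
from h import *
s=state(); im=grab_frame("wrist"); cv2.imwrite("pics/w1.png",im[:,:,::-1])
T=Rq(s["tool_rot"]); print(s["tool_pos"],np.degrees(np.arctan2(T[1,1],T[0,1])),s["time"],s["joint_pos"])
for d in trace("wrist","house_knob")[:2]:
    print(d["p"],d["location"]); o,v=ray("wrist",d["location"],s); print(onz((o,v),.09)); print(meet([(o,v),ray("scene",(216,337)),ray("side",(432,325))]))
E
```

```text
[ 0.5790988  -0.31353227  0.18137241] 55.55083237754538 1.75 [-6.09343583e-01  1.63843830e-01  1.57748652e+00  4.76534958e-04
  1.40042026e+00 -1.57896938e+00]
0.62 [315.3, 247.5]
[ 0.57932303 -0.31201041  0.09      ]
(array([ 0.57894703, -0.3130513 ,  0.08812296]), [np.float64(0.001106974752470025), np.float64(0.0009125139381223865), np.float64(0.0004796026249445864)])
```

View pics/w1.png

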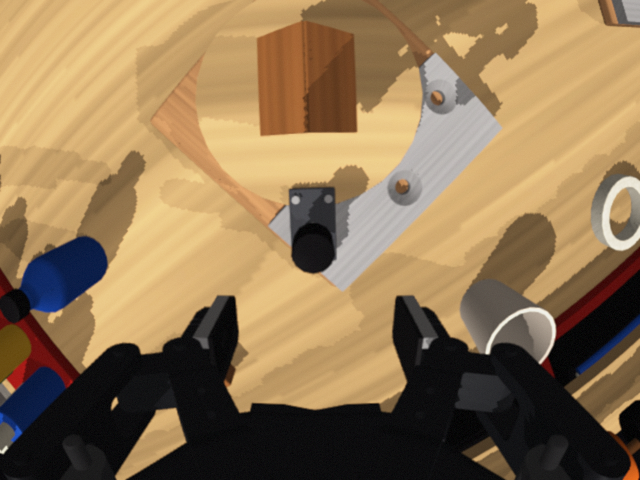

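The wrist view shows the knob at (314,248), right under the centre line with the lug aligned radially, and the free holes at (404,187) and (438,97). I'll descend and grip.

Call:
play_rows --pt "0 0 -0.03" --pt "0 0 -0.03" --pt "0 0 -0.025" --pt "0 0 -0.015" --pt "0 0 -0.007" --pt "0 0 0" --turn '[0,0,0,0,0,0]'

```text
time: 2.6
tool_pos: [0.5792, -0.3138, 0.0746]
tool_rot: [0.0, 0.296, 0.955, -0.0]
contact_force: [-0.0, 0.6, 0.4]
gripper_width: 0.76
grasp_force: 0.0
```

Call:
play_rows --pt "0 0 0" --pt "0 0 0" --pt "0 0 0" --pt "0 0 0" --pt "0 0 0" --pt "0 0 0" --turn '[0,0,0,0,0,0]' --hand 0.015

```text
time: 3.35
tool_pos: [0.5795, -0.3145, 0.0756]
tool_rot: [0.001, 0.296, 0.955, -0.0]
contact_force: [-1.0, 0.7, 5.0]
gripper_width: 0.309
grasp_force: 58.9
```

```bash
python3 - <<'E'
from h import *
import json
# holes from first wrist picture (pose recorded), with knob
st=dict(tool_pos=[.5791,-.3135,.1814],tool_rot=[0,.296,.955,0])
m2=onz(ray("wrist",(404,187),st),.034); l2=onz(ray("wrist",(438,97),st),.034); print(m2,l2)
print("meet",meet([ray("wrist",(404,187),st),ray("scene",(264,327))]))
E
```

```text
[ 0.59164399 -0.23472486  0.034     ] [ 0.54570725 -0.17113578  0.034     ]
meet (array([ 0.59227021, -0.23541457,  0.03107172]), [np.float64(0.001068426560734), np.float64(0.0010684265607339605)])
```

Call:
play_rows --pt "0 0 0.007" --pt "0 0 0.007" --pt "0 0 0.006" --pt "0 0 0" --pt "0 0 0" --turn '[0,0,0,0,0]'

```text
time: 3.98
tool_pos: [0.5794, -0.3144, 0.0924]
tool_rot: [0.001, 0.296, 0.955, -0.0]
contact_force: [7.1, -4.5, -9.7]
gripper_width: 0.31
grasp_force: 59.5
```

```bash
python3 - <<'E'
from h import *
s=state(); print(s["tool_pos"],s["contact_force"],s["gripper_width"])
im=grab_frame("side"); cv2.imwrite("pics/s1.png",cv2.resize(im[250:450,250:500,::-1],None,fx=3,fy=3))
a=np.radians(-32.3+np.arange(0,46,45/8)); p=np.c_[np.cos(a),np.sin(a)]*.105
print(np.round(np.diff(p,axis=0),4).tolist())
E
```

```text
[ 0.57941224 -0.3144164   0.09236255] [ 7.14048824 -4.52886889 -9.68671164] 0.309524793640266
[[0.0051, 0.009], [0.0042, 0.0094], [0.0032, 0.0098], [0.0022, 0.0101], [0.0013, 0.0102], [0.0002, 0.0103], [-0.0008, 0.0103], [-0.0018, 0.0102]]
```

View pics/s1.png

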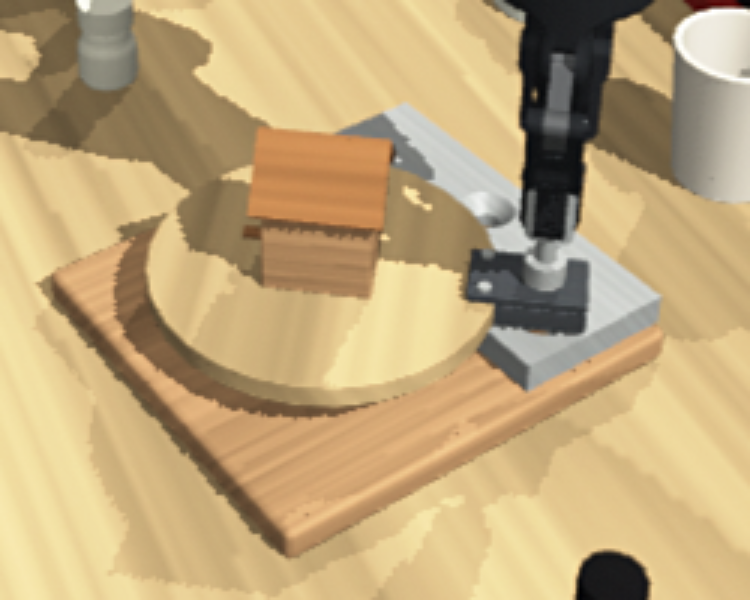

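The knob is lifted about 17 mm (the rod shows above the collar) with 9.7 N of spring load. I'll lift a bit more, relieve the sideways force by going 1.5 mm outward, and then turn.

Call:
play_rows --pt "0.0012 -0.0008 0.0035" --pt "0 0 0" --turn '[0,0]'

```text
time: 4.28
tool_pos: [0.5794, -0.3144, 0.0954]
tool_rot: [-0.001, 0.296, 0.955, 0.0]
contact_force: [2.8, -2.5, -9.2]
gripper_width: 0.307
grasp_force: 59.5
```

Call:
play_rows --pt "0.0051 0.009 0" --pt "0.0042 0.0094 0" --pt "0.0032 0.0098 0" --pt "0.0022 0.0101 0" --pt "0 0 0" --turn '[5.6,5.6,5.6,5.7,0]'

```text
time: 4.9
tool_pos: [0.5941, -0.2753, 0.096]
tool_rot: [-0.001, 0.104, 0.995, 0.001]
contact_force: [3.2, -0.4, -9.5]
gripper_width: 0.31
grasp_force: 59.5
```

Call:
play_rows --pt "0.0013 0.0102 0" --pt "0.0002 0.0103 0" --pt "-0.0008 0.0103 0" --pt "-0.0018 0.0102 0" --pt "0 0 0" --turn '[5.6,5.6,5.6,5.7,0]'

```text
time: 5.52
tool_pos: [0.5928, -0.2346, 0.0965]
tool_rot: [-0.001, -0.091, 0.996, 0.001]
contact_force: [1.9, 0.0, -10.0]
gripper_width: 0.309
grasp_force: 59.6
```

```bash
python3 - <<'E'
from h import *
s=state(); print(s["tool_pos"],s["contact_force"],s["ft_torque"])
im=grab_frame("side"); cv2.imwrite("pics/s2.png",cv2.resize(im[250:450,250:500,::-1],None,fx=3,fy=3))
E
```

```text
[ 0.59278271 -0.23458591  0.09648049] [ 1.92800402e+00  1.60434449e-03 -9.99822152e+00] [ 0.14619804 -0.31250971 -0.03797048]
```

View pics/s2.png

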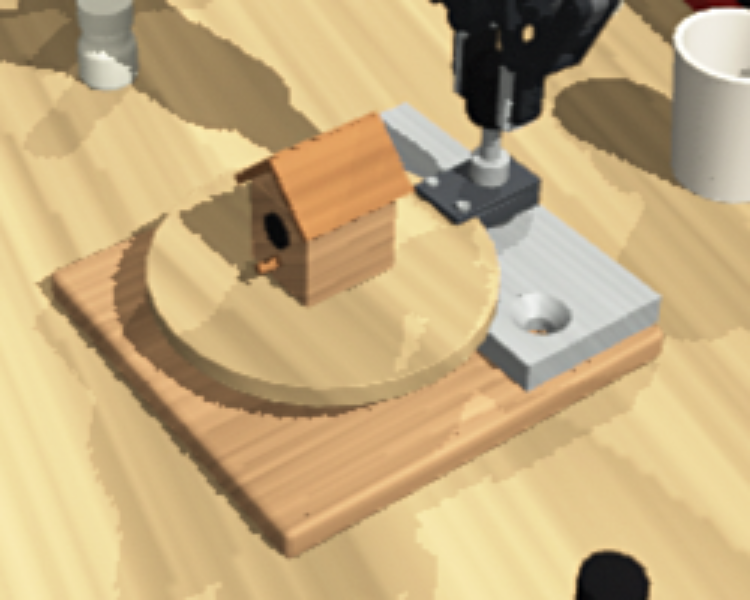

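The start hole is now free at (540,315) and the lug covers the middle hole, with the TCP on the goal. Next I lower the pin into the hole and open.

Call:
play_rows --pt "0 0 -0.007" --pt "0 0 -0.007" --pt "0 0 -0.004" --pt "0 0 0" --turn '[0,0,0,0]'

```text
time: 6.08
tool_pos: [0.5931, -0.2354, 0.0792]
tool_rot: [-0.001, -0.092, 0.996, 0.0]
contact_force: [-4.3, 1.9, -6.3]
gripper_width: 0.306
grasp_force: 59.9
```

Call:
play_rows --pt "0 0 0" --pt "0 0 0" --pt "0 0 0" --pt "0 0 0" --turn '[0,0,0,0]' --hand 0.065

```text
time: 6.58
tool_pos: [0.5944, -0.2359, 0.0807]
tool_rot: [0.001, -0.092, 0.996, -0.001]
contact_force: [0.1, -0.0, -0.5]
gripper_width: 0.762
grasp_force: 0.0
```

Call:
play_rows --pt "0 0 0.015" --pt "0 0 0.03" --pt "0 0 0.04" --pt "0 0 0.04" --pt "0 0 0.01" --pt "0 0 0" --pt "0 0 0" --turn '[0,0,0,0,0,0,0]'

```text
time: 7.45
tool_pos: [0.5928, -0.235, 0.2125]
tool_rot: [-0.001, -0.092, 0.996, 0.001]
contact_force: [-0.5, -0.3, -0.5]
gripper_width: 0.763
grasp_force: 0.0
```

```bash
python3 - <<'E'
from h import *
P={}
for c in ["side","scene","wrist"]:
    s=state(); im=grab_frame(c)
    if c=="side": cv2.imwrite("pics/s3.png",cv2.resize(im[250:450,250:500,::-1],None,fx=3,fy=3))
    d=trace(c,"house_knob")
    if d: ys,xs=np.nonzero(d[0]["region"]); print(c,d[0]["p"],d[0]["location"],xs.min(),xs.max(),ys.min(),ys.max()); P[c]=ray(c,d[0]["location"],s)
p,e=meet(list(P.values())); print(p,e)
print(np.degrees(np.arctan2(p[1]+.2574,p[0]-.4902)), np.hypot(p[1]+.2574,p[0]-.4902))
E
```

```text
side 0.75 [412.5, 290.4] 405 424 277 304
scene 0.65 [262.0, 312.9] 252 270 303 324
wrist 0.85 [316.5, 235.2] 295 334 213 257
[ 0.59267741 -0.23265882  0.08842176] [np.float64(0.0014160202186610802), np.float64(0.0009866506281726922), np.float64(0.00048641202891865483)]
13.57320871970392 0.10542174989899569
```

View pics/s3.png

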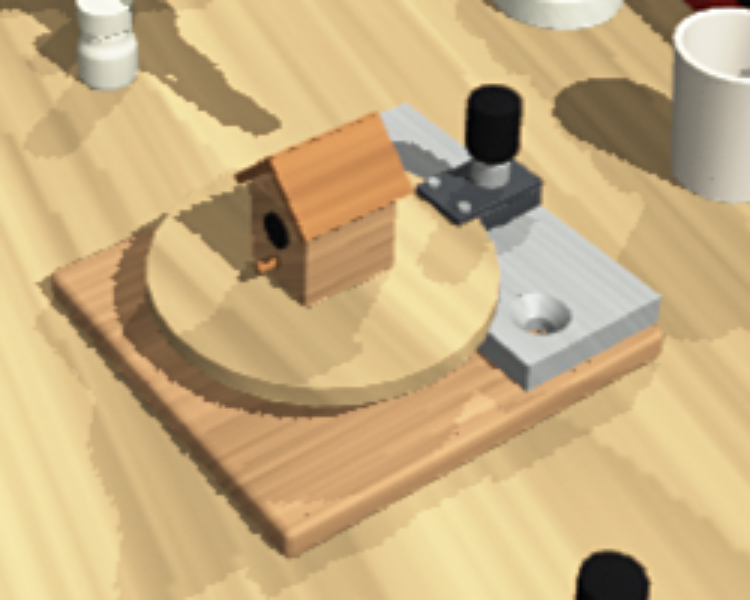

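The knob is back at z = 88 mm, the same as before, over the middle hole at crop (493,125). The pin is seated and the gripper is clear.

```bash
python3 -c "
from plant import *
print(job_done())"
```

```text
the job is handed in; nothing more can be done
None
```

The house stand is turned one step counter-clockwise and its pin is down in the middle hole (knob measured at 88 mm, its pin-down height). The pot stand was not touched, and the job was handed in at about 8 s.

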